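# Set out the medicines and stack the emptied trays

## Robot

A 7-joint arm with a two-finger parallel gripper is mounted at the origin on a cart in front of the work surface, level with it; the furniture and walls round the work are solid. World frame = base frame: x ahead of the robot, y to its left, z up, the work surface at z = 0. Lengths are in m, angles in degrees, forces in N, time in s.
With the tool pointing down it reaches from about 0.425 to 0.825 m from the base axis. Payload 3.6 kg.
Tool frame: the origin (TCP) lies on the centre line of the jaws, within the pads' length; the fingertips stand 22 mm ahead of it and the grasp point (between the pads) lies 3 mm ahead of it; z points along the fingers, y is the line along which they close (so a half turn about z gives the same grasp; the last joint's range is limited). The gripper opens to 85 mm and grips with 20 to 120 N. Pads are 22 mm wide; open, the fingers measure 114 mm over their backs; the gripper's body (76 mm by 85 mm) begins 54 mm behind the grasp point. The pads swing forward as they close: fully open they stand 13 mm farther back than shut.
Start: joints at [-70.789, 35.231, -0.722, 81.555, 0.464, 63.22, -2.315], TCP at [0.23, 0.608, 0.253] pointing down, gripper open.
Joint ranges: [-178.69, 178.69], [-17.37, 117.87], [-77.05, 75.6], [15.02, 138.74], [-78.02, 258.01], [0.78, 113.62], [-162.83, 162.83]. Speed limits (degrees/s): [159.86, 159.86, 180, 180, 180, 180, 180].

## Interface

Orientations are given as a 3x3 rotation matrix whose columns are the frame's x, y, z axes.
In Python, from rig import env gives the robot as it stands. The module is installed in compiled form; this text tells all that it offers.
- The arm moves only by the tool send_rows, never from a script. Its argument "increments" is a list of rows, each a list of 7 numbers: the shift along the tool's x, y, z in cm, then the turn, a rotation vector about the tool's x, y, z in rad, then the opening, from 0 (shut) to 1 (fully open). A call has 1 to 12 rows; each row is the pose to reach, as a shift and turn from the pose commanded when the call began, along the tool's axes at that moment; what a row does not reach only later rows make up. A row lasts 1/10 s, in which the tool goes at most 50 mm and 8.59 degrees, less where a joint would pass 70% of its speed; a pose out of reach is approached as far as the arm can. A call with a gripper value outside its range is refused whole. The fingers move at their own pace and stop on an object; the grip force is fixed at half the most. Time passes only in rows, so rows that repeat a pose let the fingers close. It gives the time, the measured TCP pose, the force, the opening and the grip force at its end, in the units of the state.
- env.get_obs(): the state, without advancing time (a new reading comes with each control period).
- env.grab_frame(name): name is "side" or "top"; returns a dict with "color" (384x512x3 uint8, red, green, blue), "K" (3x3 intrinsics, pixels), "extrinsics" (4x4, takes a point from camera to world coordinates). Camera axes: x right, y down, z forward; pixel columns grow to the right and rows downward; lengths in m; the calibration is good to about 2 mm. A picture is of the moment at which its call begins. There is no depth.
- env.job_done(): hands the job in; it is judged then, once.
The state is a dict: "time_s": time; "q": joint angles; "joint_velocities": joint speeds; "tau": joint torques, N m; "position": TCP position; "ee_rot": TCP orientation; "force": force on the tool from outside, world axes, zero at the start; "ft_torque": the same for the moment, N m; "grip_width": opening from 0.0 (shut) to 1.0 (fully open); "gripper_force": force on a finger pad.
Only numpy, scipy, OpenCV 4.12 (cv2) and the standard library are available. Lean on these libraries where they do the work, as an engineer would, in place of code of your own. Each camera call takes 0.05 s, during which the arm holds its last target. There are 200 camera calls.

## Task

Set each medicine from the two trays upright in its matching grey-rimmed holder: the red shaker in the large round one with the red floor, the amber vial in the small round one with the orange floor, the blue carton in the rectangular one with the blue floor. Then stack the emptied green tray squarely on top of the emptied white tray, which stays flat on the table. Keep the medicines upright throughout and leave the brown bottle where it stands.

Things in the scene. Friction and masses are not known exactly. Their poses are not given: they have to be found in the camera images.
- red_shaker: red plastic shaker, round, diameter 50 mm, 105 mm high, about 60 g; starts upright in the white tray; origin: centre of the underside, z up
- amber_vial: amber vial with a black cap; body diameter 32 mm up to 55 mm, cap diameter 26 mm, 67 mm high in all, about 50 g; starts upright in the white tray; origin: centre of the underside, z up
- blue_carton: upright dark-blue carton, 40 (x) x 52 (y) x 88 mm high, about 60 g; starts upright in the green tray, its 52 mm side roughly along the tray's length; origin: centre of the underside, z up
- red_holder: large round holder, fixed to the table: inside diameter 66 mm, outside 76 mm, grey rim 12 mm high, red floor 4 mm above the table; origin: centre of the underside, on the table
- orange_holder: small round holder, fixed to the table: inside diameter 48 mm, outside 58 mm, grey rim 12 mm high, orange floor 4 mm above the table; origin: centre of the underside, on the table
- blue_holder: rectangular holder, fixed to the table: inside 54 (x) x 66 (y) mm, outside 64 x 76 mm, grey rim 12 mm high, blue floor 4 mm above the table; origin: centre of the underside, on the table; the carton's x lies along its x
- white_tray: white shallow open tray, 64 (x) x 176 (y) x 22 mm high, walls and floor 4 mm thick, no dividers; loose, about 250 g; origin: centre of the underside, y along its length, z up. Holds the red shaker and the amber vial at the start, standing on its floor about 84 mm apart; later carries the green tray on its rim
- green_tray: green shallow open tray, 64 (x) x 176 (y) x 22 mm high, walls and floor 4 mm thick, no dividers; loose, about 150 g; origin: centre of the underside, y along its length, z up. Holds the blue carton at the start; its flat underside then rests on the white tray's rim, 22 mm above the table
- brown_bottle: brown bottle with a white cap, diameter 51 mm, 110 mm high, standing loose among the holders; not to be moved; origin: centre of the underside
There are look-alikes about, which are no part of the job. There is more than one size of the amber_vial; the one meant has the size given above.

How it is judged (in metres and radians):
On the way, in this order (a step that is already met when the one before it is completed fails the run):
1. all three medicines stand upright in their holders (horizontal distance between red_shaker and red_holder below 0.013 m and z of red_shaker in the frame of red_holder below 0.008 m and angle between each of red_shaker, amber_vial, blue_carton's own z axis and vertical below 0.1 rad and horizontal distance between amber_vial and orange_holder below 0.013 m and z of amber_vial in the frame of orange_holder below 0.008 m and horizontal distance between blue_carton and blue_holder below 0.013 m and z of blue_carton in the frame of blue_holder below 0.008 m), for 0.2 s.
2. then the green tray is stacked on the white tray (horizontal distance between green_tray and white_tray below 0.012 m and z of green_tray in the frame of white_tray between 0.018 and 0.027 m and angle between the y axis of green_tray and the y axis of white_tray, either way round below 0.15 rad and angle between each of green_tray, white_tray's own z axis and vertical below 0.06 rad and height (world z) of white_tray below 0.006 m), for 0.2 s.
At the end, for the whole second after the job is handed in: Each medicine stands upright (0.1 rad) on the floor of its own holder, within 13 mm of its centre; the green tray lies level on the white tray's rim, centres within 12 mm, long sides within 0.15 rad; the white tray lies flat on the table; all at rest (all of step 1 and all of step 2 and linear speed of each of red_shaker, amber_vial, blue_carton, green_tray below 0.02 m/s); the robot touches nothing.
It fails at once if a medicine is tipped over (more than 0.6 rad) (angle between any of red_shaker, amber_vial, blue_carton's own z axis and vertical above 0.6 rad).
It fails at once if the brown bottle is shifted by more than 25 mm or tipped (distance of brown_bottle from where it was at the start of the episode above 0.025 m or angle between brown_bottle's own z axis and vertical above 0.4 rad).
It also fails if it takes over 96 s, if anything falls off the work surface, if the arm or the gripper's body presses on something with over 40 N, if the wrist force passes 120 N, or if a joint passes its speed limit or range.

## Working session

There is one attempt and no reset: what is moved stays moved. The work goes in short steps, Python scripts to look and compute and a tool call to move; the robot and the scene stay as the last step left them, time stands still between calls to the robot, and variables do not carry over. Pictures are saved under pics/ and viewed, at most 14 in all, crops included, and the job is handed in when it is done.

Besides the shell and the picture viewer there is one more tool, called as name([rows], argument=value, ...), one row to a line, values as JSON. send_rows: Moves the arm, as the interface text tells. Its arguments: {"type":"object","properties":{"increments":{"type":"array","items":{"type":"array","items":{"type":"number"}}}},"required":["increments"]}

```bash
mkdir -p pics; python3 - <<'E'
from rig import env
import cv2,numpy as np
for n in("side","top"):
    f=env.grab_frame(n); cv2.imwrite(f"pics/{n}0.png",f["color"][:,:,::-1]); np.savez(f"pics/{n}0.npz",**f)
    print(n,f["K"].tolist(),np.round(f["extrinsics"],4).tolist())
o=env.get_obs();print(o["time_s"],o["position"],np.round(o["ee_rot"],3).tolist(),o["grip_width"])
E
```

```text
side [[478.18432872533094, 0.0, 252.5013802563626], [0.0, 478.18432872533094, 190.34991487669996], [0.0, 0.0, 1.0]] [[-0.9338, -0.2017, 0.2956, 0.1639], [-0.3572, 0.4728, -0.8055, 1.1985], [0.0227, -0.8577, -0.5136, 0.6921], [0.0, 0.0, 0.0, 1.0]]
top [[444.29471843907464, 0.0, 254.4145745933353], [0.0, 444.29471843907464, 194.92644727991208], [0.0, 0.0, 1.0]] [[0.0005, -0.9928, 0.12, 0.3997], [-0.9998, 0.0017, 0.0178, 0.2078], [-0.0178, -0.12, -0.9926, 1.0914], [0.0, 0.0, 0.0, 1.0]]
0.1 [0.2298341  0.60732115 0.25225152] [[-0.935, 0.354, -0.001], [0.354, 0.935, -0.002], [-0.0, -0.002, -1.0]] 0.9970066910142235
```

View pics/side0.png

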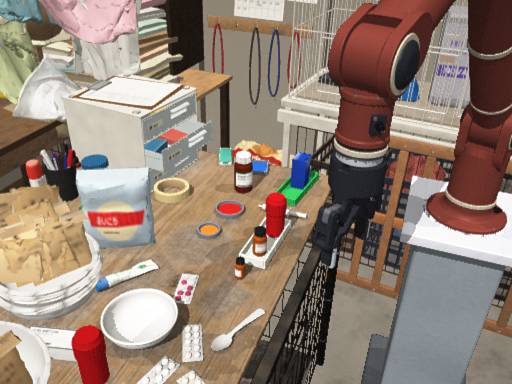

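View pics/top0.png

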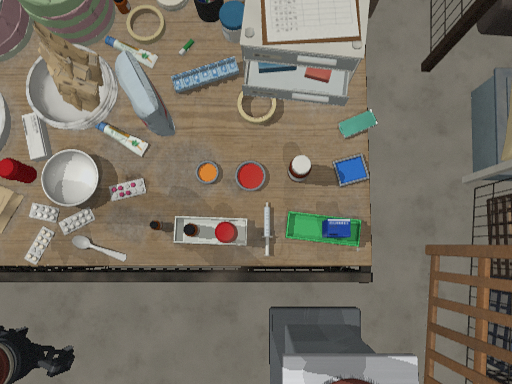

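Candidates (top view):
- **Red:** shaker in the white tray (225,231), with a look-alike at (15,170).
- **Amber:** vial in the white tray (191,230), with a smaller look-alike outside at (155,225).
- **Brown bottle:** (300,167), must stay where it is.
- **Blue:** carton in the green tray (337,229), with the blue holder at (351,170).

I choose the objects inside the trays and check them in a close crop.

```bash
cat > h.py <<'E'
import cv2,numpy as np
def load(n): return dict(np.load(f"pics/{n}.npz"))
def ray(f,p):
    d=np.linalg.inv(f["K"])@[p[0],p[1],1.]; E=f["extrinsics"]; return E[:3,3],E[:3,:3]@d
def onz(f,p,z):
    c,d=ray(f,p); return c+d*(z-c[2])/d[2]
def tri(f,p,g,q):
    a,d=ray(f,p);b,e=ray(g,q);d=d/np.linalg.norm(d);e=e/np.linalg.norm(e)
    s=np.linalg.lstsq(np.c_[d,-e],b-a,rcond=None)[0]; P,Q=a+s[0]*d,b+s[1]*e
    return (P+Q)/2,np.linalg.norm(P-Q)
def proj(f,X):
    E=np.linalg.inv(f["extrinsics"]);x=f["K"]@(E[:3,:3]@np.asarray(X)+E[:3,3]);return x[:2]/x[2]
def blobs(f,lo,hi,box,mn=30):
    h=cv2.cvtColor(f["color"],cv2.COLOR_RGB2HSV);m=cv2.inRange(h,np.array(lo),np.array(hi))
    x0,y0,x1,y1=box;k=np.zeros_like(m);k[y0:y1,x0:x1]=m[y0:y1,x0:x1]
    n,l,s,c=cv2.connectedComponentsWithStats(k)
    out=[]
    for i in range(1,n):
        if s[i,4]>=mn:
            cs,_=cv2.findContours((l==i).astype(np.uint8),0,2);ct=max(cs,key=cv2.contourArea)
            out.append((s[i].tolist(),c[i],cv2.minAreaRect(ct)))
    return out
E
python3 - <<'E'
from h import *
t,s=load("top0"),load("side0")
a=cv2.resize(t["color"][145:260,140:380,::-1],None,fx=3.3,fy=3.3,interpolation=2)
cv2.imwrite("pics/tc.png",a)
cv2.imwrite("pics/sc.png",cv2.resize(s["color"][140:290,180:330,::-1],None,fx=4,fy=4,interpolation=2))
R={"red":((0,170,90),(6,255,255)),"orange":((8,180,150),(20,255,255)),"blue":((105,130,60),(125,255,255)),"green":((50,150,60),(75,255,255)),"white":((0,0,170),(179,40,255))}
for n,f,b in(("top",t,(140,145,380,260)),("side",s,(180,140,330,290))):
  for k,(lo,hi) in R.items():
    for st,c,r in blobs(f,lo,hi,b): print(n,k,st,c.round(1),[np.round(v,1) for v in r])
E
```

```text
top red [238, 163, 25, 25, 474] [249.9 175.6] [array([249.8, 175.8]), array([23.3, 24. ]), np.float64(45.0)]
top red [216, 222, 17, 21, 172] [225.2 231.6] [array([223.7, 231.1]), array([14.8, 19.2]), np.float64(26.6)]
top orange [199, 164, 17, 17, 227] [206.9 172.1] [array([207., 172.]), array([16., 16.]), np.float64(90.0)]
top blue [336, 157, 30, 26, 548] [350.4 169.6] [array([350.5, 169.6]), array([21.2, 26.1]), np.float64(74.1)]
top blue [322, 220, 28, 17, 364] [335.8 229.3] [array([335.5, 228. ]), array([27., 16.]), np.float64(0.0)]
top green [286, 212, 75, 34, 970] [319.9 229.2] [array([323.1, 228.6]), array([73.4, 25.9]), np.float64(7.1)]
top white [140, 145, 8, 11, 48] [142.5 148.8] [array([143.5, 150. ]), array([10.,  7.]), np.float64(90.0)]
top white [292, 155, 19, 19, 263] [301.  163.7] [array([301.1, 163.7]), array([17.4, 17.4]), np.float64(63.4)]
top white [140, 178, 6, 14, 36] [141.9 185. ] [array([141.2, 184.4]), array([12.6,  5.1]), np.float64(76.0)]
top white [265, 203, 4, 33, 115] [266.4 219.8] [array([266.5, 219. ]), array([32.,  3.]), np.float64(90.0)]
top white [1
[... 1782 characters left out ...]
3., 157.]), array([12., 14.]), np.float64(90.0)]
side white [236, 173, 16, 13, 171] [242.9 178.9] [array([243.5, 179. ]), array([12., 15.]), np.float64(90.0)]
side white [286, 208, 21, 10, 66] [296.1 213.1] [array([295.8, 212.3]), array([20.6,  5.8]), np.float64(13.2)]
side white [239, 219, 52, 50, 435] [259.2 251.9] [array([263.8, 238.9]), array([30. , 58.8]), np.float64(29.7)]
side white [255, 244, 10, 9, 58] [259.6 248.4] [array([259.6, 248.4]), array([8.8, 7.8]), np.float64(8.1)]
side white [235, 269, 6, 8, 34] [237.5 272.8] [array([237.5, 272.5]), array([5., 7.]), np.float64(0.0)]
side white [180, 273, 19, 17, 208] [188.3 280.6] [array([189., 281.]), array([16., 18.]), np.float64(90.0)]
```

View pics/tc.png

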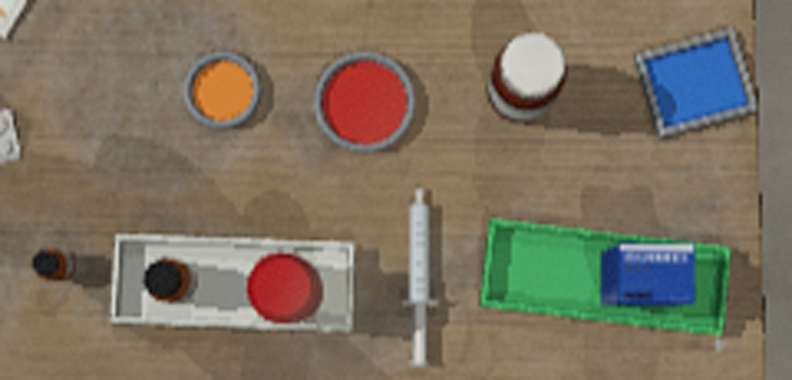

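View pics/sc.png

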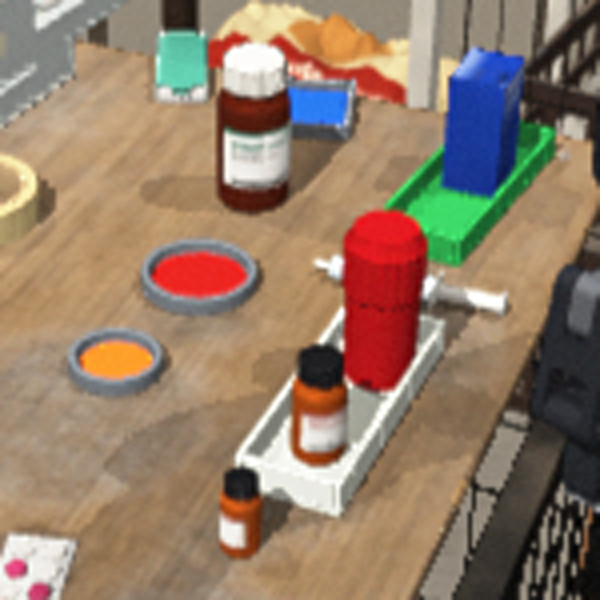

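Top crop shows the tray vial at (165,280) with its black cap, the smaller vial outside at (50,263), the shaker top at (282,286), and the carton's top face spanning (620–693, 243–303). The side crop confirms this: the tray vial is clearly the larger one, and the carton's top face centre is at (485,67). My choices hold.

```bash
python3 - <<'E'
from h import *
t,s=load("top0"),load("side0")
T=lambda u,v:(139.5+(u+.5)/3.3,144.5+(v+.5)/3.3)
S=lambda u,v:(179.5+(u+.5)/4,139.5+(v+.5)/4)
for n,a,b in(("shaker top .109",(282,286),(386,233)),("cap top .071",(164,279),(322,355)),("carton top .092",(656,273),(486,68)),
 ("redh floor",(366,102),(201,275)),("orh floor",(224,90),(117,360)),("blueh floor",(699,83),(320,104)),
 ("wt corner L near",(113,323),(338,506)),("wt L far",(117,236),(240,455)),("gt L far",(489,220),(0,0)),("gt L near",(483,303),(460,250))):
    P,e=tri(t,T(*a),s,S(*b));print(n,P.round(4),"gap",round(e,4))
def rect(name,pts,z):
    P=np.array([onz(t,T(*p),z)[:2] for p in pts]);c=P.mean(0)
    print(name,"c",c.round(4),"sides",[round(float(np.linalg.norm(P[i]-P[(i+1)%4])),4) for i in range(4)],
      "ang of long dirs from y deg",[round(float(np.degrees(np.arctan2(-(v:=P[i]-P[j])[0],v[1]))),1) for i,j in((0,1),(3,2))])
rect("white",[(117,236),(354,242),(353,331),(111,323)],.022)
rect("green",[(490,219),(730,247),(724,334),(482,303)],.022)
rect("carton",[(620,243),(694,243),(694,303),(620,303)],.092)
rect("blueh",[(636,54),(737,29),(757,109),(662,136)],.012)
def circ(n,u0,u1,v0,v1,z):
    c=onz(t,T((u0+u1)/2,(v0+v1)/2),z);print(n,c.round(4),np.linalg.norm(onz(t,T(u0,(v0+v1)/2),z)-onz(t,T(u1,(v0+v1)/2),z)).round(4))
circ("redh",317,414,52,151,.012);circ("orh",185,260,53,128,.012);circ("bottle cap",501,566,34,98,.11)
print("small vial",onz(t,T(45,265),.045))
E
```

```text
shaker top .109 [0.4379 0.2903 0.1066] gap 0.0005
cap top .071 [0.4446 0.3754 0.0736] gap 0.0017
carton top .092 [0.4478 0.0382 0.0946] gap 0.002
redh floor [0.5785 0.2367 0.0096] gap 0.0001
orh floor [0.5881 0.3432 0.0093] gap 0.0003
blueh floor [ 0.5895 -0.0115  0.0128] gap 0.0045
wt corner L near [0.4155 0.4227 0.0113] gap 0.0025
wt L far [0.4771 0.4181 0.0248] gap 0.0004
gt L far [0.5841 0.2155 0.1954] gap 0.249
gt L near [0.4286 0.1508 0.0159] gap 0.0003
white c [0.4432 0.3327] sides [0.1738, 0.0646, 0.1763, 0.0635] ang of long dirs from y deg [-1.5, -1.9]
green c [0.4484 0.0617] sides [0.1753, 0.0631, 0.1757, 0.0615] ang of long dirs from y deg [-6.7, -7.3]
carton c [0.447  0.0368] sides [0.0502, 0.0406, 0.0499, 0.0407] ang of long dirs from y deg [-0.0, -0.0]
blueh c [ 0.5927 -0.0104] sides [0.0779, 0.0619, 0.0735, 0.0644] ang of long dirs from y deg [13.9, 15.9]
redh [0.5785 0.237  0.012 ] 0.0724
orh [0.5871 0.344  0.012 ] 0.0562
bottle cap [0.5864 0.1203 0.11  ] 0.044
small vial [0.45507415 0.4654856  0.045     ]
```

send_rows([
  [-2.6,-1.9,0.4,0,0,0.1,1],
  [-5.1,-3.7,0.8,0,0,0.2,1],
  [-7.7,-5.6,1.2,0,0,0.3,1],
  [-10.2,-7.4,1.6,0,0,0.4,1],
  [-12.8,-9.3,2,0,0,0.5,1],
  [-15.3,-11.1,2.5,0,0,0.6,1],
  [-17.9,-13,3,0,0,0.7,1],
  [-20.5,-14.9,3.5,0,0,0.8,1],
  [-23,-16.7,4,0,0,0.9,1],
  [-25.6,-18.6,4.5,0,0,1.0,1],
  [-28.1,-20.4,5,0,0,1.1,1],
  [-30.7,-22.3,5,0,0,1.209,1],
])

```text
time_s: 1.3
position: [0.438, 0.2895, 0.2023]
ee_rot: [[0.004, 1.0, -0.002], [1.0, -0.004, -0.001], [-0.001, -0.002, -1.0]]
force: [-0.1, 0.5, 0.6]
grip_width: 0.999
gripper_force: 0.0
```

send_rows([
  [0,0,0,0,0,0,1],
  [0,0,0,0,0,0,1],
  [0,0,0,0,0,0,1],
])

```text
time_s: 1.6
position: [0.4373, 0.292, 0.2031]
ee_rot: [[-0.003, 1.0, -0.001], [1.0, 0.003, 0.001], [0.001, -0.001, -1.0]]
force: [0.4, 0.5, -0.0]
grip_width: 1.002
gripper_force: 0.0
```

```bash
cat > st.py <<'E'
from rig import env
import numpy as np
o=env.get_obs();R=o["ee_rot"];p=o["position"]
print(round(o["time_s"],2),p.round(4),R.round(3).tolist(),"grip",round(float(o["grip_width"]),3),o["gripper_force"],np.round(o["force"],1))
for n,t in dict(shaker=(.438,.290,.067),redh=(.5785,.237,.070),vial=(.4445,.3745,.050),orh=(.5875,.3435,.053),carton=(.4475,.0375,.063),blueh=(.591,-.011,.066),white=(.4432,.3327,.047),green=(.4484,.0617,.025)).items():
    print(n,(R.T@(np.array(t)-p)*100).round(2))
E
python3 st.py
```

```text
1.6 [0.4373 0.292  0.2031] [[-0.003, 1.0, -0.001], [1.0, 0.003, 0.001], [0.001, -0.001, -1.0]] grip 1.002 0.0 [ 0.4  0.5 -0. ]
shaker [-0.21  0.09 13.61]
redh [-5.55 14.12 13.29]
vial [ 8.24  0.76 15.31]
orh [ 5.1  15.05 14.99]
carton [-25.46   0.97  13.99]
blueh [-30.35  15.3   13.67]
white [ 4.06  0.62 15.61]
green [-23.04   1.07  17.79]
```

send_rows([
  [-0.1,0.1,2.5,0,0,0,1],
  [-0.1,0.1,5,0,0,0,1],
  [-0.1,0.1,7.5,0,0,0,1],
  [-0.1,0.1,10,0,0,0,1],
  [-0.1,0.1,12,0,0,0,1],
  [-0.1,0.1,13.6,0,0,0,1],
  [-0.1,0.1,13.6,0,0,0,1],
  [-0.1,0.1,13.6,0,0,0,0.3],
  [-0.1,0.1,13.6,0,0,0,0.3],
  [-0.1,0.1,13.6,0,0,0,0.3],
  [-0.1,0.1,13.6,0,0,0,0.3],
  [-0.1,0.1,13.6,0,0,0,0.3],
])

```text
time_s: 2.8
position: [0.4396, 0.2904, 0.0685]
ee_rot: [[-0.0, 1.0, 0.001], [1.0, 0.0, 0.002], [0.002, 0.001, -1.0]]
force: [-1.7, 0.6, 6.5]
grip_width: 0.556
gripper_force: 61.4
```

```bash
python3 st.py
```

```text
2.8 [0.4396 0.2904 0.0685] [[-0.0, 1.0, 0.001], [1.0, 0.0, 0.002], [0.002, 0.001, -1.0]] grip 0.556 61.35591460391879 [-1.7  0.6  6.5]
shaker [-0.04 -0.16  0.15]
redh [-5.34 13.89 -0.14]
vial [8.41 0.49 1.87]
orh [ 5.31 14.79  1.58]
carton [-25.29   0.78   0.51]
blueh [-30.14  15.13   0.22]
white [4.23 0.36 2.16]
green [-22.87   0.87   4.31]
```

send_rows([
  [0,0,-1,0,0,0,0.3],
  [0,0,-2.5,0,0,0,0.3],
  [0,0,-4.5,0,0,0,0.3],
  [0,0,-6,0,0,0,0.3],
  [-0.7,1.8,-6,0,0,0,0.3],
  [-1.5,4,-6,0,0,0,0.3],
  [-2.5,6.5,-6,0,0,0,0.3],
  [-3.5,9,-6,0,0,0,0.3],
  [-4.4,11.4,-6,0,0,0,0.3],
  [-5,13.1,-6,0,0,0,0.3],
  [-5.3,13.9,-6,0,0,0,0.3],
  [-5.3,13.9,-6,0,0,0,0.3],
])

```text
time_s: 4.0
position: [0.579, 0.2357, 0.1275]
ee_rot: [[0.002, 1.0, 0.001], [1.0, -0.002, -0.001], [-0.001, 0.001, -1.0]]
force: [-0.6, -0.2, 0.0]
grip_width: 0.56
gripper_force: 61.6
```

```bash
python3 st.py | head -3; python3 - <<'E'
from rig import env
import cv2,numpy as np
from h import *
a=env.grab_frame("side");np.savez("pics/side1.npz",**a)
cv2.imwrite("pics/s1.png",cv2.resize(a["color"][140:290,180:330,::-1],None,fx=4,fy=4,interpolation=2))
E
```

```text
4.0 [0.579  0.2357 0.1275] [[0.002, 1.0, 0.001], [1.0, -0.002, -0.001], [-0.001, 0.001, -1.0]] grip 0.56 61.64276048541069 [-0.6 -0.2  0. ]
shaker [  5.41 -14.11   6.04]
redh [ 0.14 -0.05  5.75]
```

View pics/s1.png

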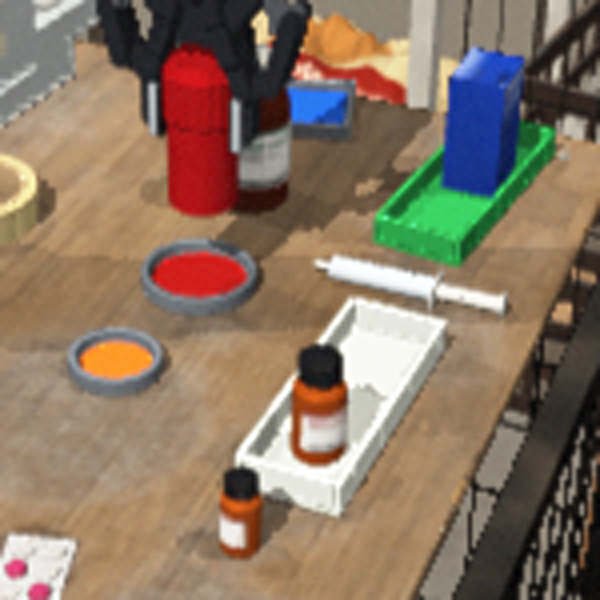

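The shaker hangs upright, its bottom at crop (203,205), above the red floor at (201,275). Now I lower it and release.

send_rows([
  [0.1,0,1.5,0,0,0,0.3],
  [0.1,0,3,0,0,0,0.3],
  [0.1,0,4.3,0,0,0,0.3],
  [0.1,0,5.2,0,0,0,0.3],
  [0.1,0,5.7,0,0,0,0.3],
  [0.1,0,5.8,0,0,0,0.3],
  [0.1,0,5.8,0,0,0,0.3],
  [0.1,0,5.8,0,0,0,0.65],
  [0.1,0,5.8,0,0,0,0.85],
  [0.1,0,5.8,0,0,0,1],
  [0.1,0,5.8,0,0,0,1],
  [0.1,0,5.8,0,0,0,1],
])

```text
time_s: 5.25
position: [0.5783, 0.2377, 0.0694]
ee_rot: [[-0.0, 1.0, 0.0], [1.0, 0.0, 0.0], [0.0, 0.0, -1.0]]
force: [0.3, -0.6, 0.7]
grip_width: 1.002
gripper_force: 0.0
```

send_rows([
  [0,0,-2,0,0,0,1],
  [0,0,-5,0,0,0,1],
  [0,0,-8.5,0,0,0,1],
  [0,0,-12,0,0,0,1],
  [3,-3,-12,0,0,0,1],
  [7,-7,-12,0,0,0,1],
  [10.5,-10.5,-12,0,0,0,1],
  [12.9,-12.5,-12,0,0,0,1],
  [13.7,-13.4,-12,0,0,0,1],
  [13.7,-13.4,-12,0,0,0,1],
])

```text
time_s: 6.25
position: [0.4423, 0.3767, 0.1892]
ee_rot: [[-0.005, 1.0, -0.001], [1.0, 0.005, 0.001], [0.001, -0.001, -1.0]]
force: [0.6, -1.1, 0.3]
grip_width: 0.998
gripper_force: 0.0
```

```bash
python3 st.py; cat > snap.py <<'E'
import sys
from rig import env
from h import *
k=sys.argv[1]
for n in("side","top"):
    a=env.grab_frame(n);np.savez(f"pics/{n}{k}.npz",**a)
    c=a["color"][145:260,140:380] if n=="top" else a["color"][140:270,180:330]
    cv2.imwrite(f"pics/{n}{k}.png",cv2.resize(c[:,:,::-1],None,fx=3.3,fy=3.3,interpolation=2))
a,b=[cv2.imread(f"pics/{n}{k}.png") for n in("side","top")]
# side crop below, top crop at half scale above, one picture
b=cv2.resize(b,(495,237));cv2.imwrite(f"pics/both{k}.png",np.vstack([b,cv2.resize(a,(495,429))[:360]]))
E
python3 snap.py 2
```

```text
6.25 [0.4423 0.3767 0.1892] [[-0.005, 1.0, -0.001], [1.0, 0.005, 0.001], [0.001, -0.001, -1.0]] grip 0.998 0.0 [ 0.6 -1.1  0.3]
shaker [-8.67 -0.46 12.21]
redh [-14.04  13.57  11.9 ]
vial [-0.23  0.24 13.92]
orh [-3.4  14.52 13.6 ]
carton [-33.93   0.37  12.6 ]
blueh [-38.85  14.69  12.28]
white [-4.41  0.09 14.22]
green [-31.51   0.47  16.4 ]
```

View pics/both2.png

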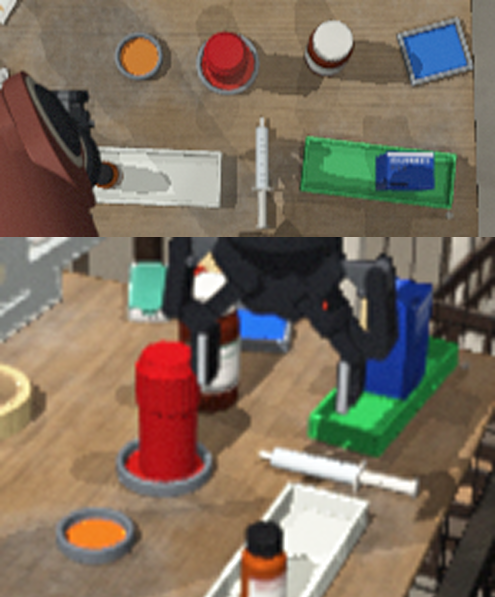

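The shaker stands in the red holder (picture at 165,430) and the tray is unchanged. Next is the vial.

send_rows([
  [-0.2,0.2,2.5,0,0,0,1],
  [-0.2,0.2,5,0,0,0,1],
  [-0.2,0.2,7.5,0,0,0,1],
  [-0.2,0.2,10,0,0,0,1],
  [-0.2,0.2,12.4,0,0,0,1],
  [-0.2,0.2,13.9,0,0,0,1],
  [-0.2,0.2,13.9,0,0,0,1],
  [-0.2,0.2,13.9,0,0,0,0.5],
  [-0.2,0.2,13.9,0,0,0,0.15],
  [-0.2,0.2,13.9,0,0,0,0.15],
  [-0.2,0.2,13.9,0,0,0,0.15],
  [-0.2,0.2,13.9,0,0,0,0.15],
])

```text
time_s: 7.55
position: [0.4468, 0.3733, 0.0516]
ee_rot: [[-0.0, 1.0, 0.002], [1.0, 0.0, 0.002], [0.002, 0.002, -1.0]]
force: [-0.3, 0.1, 5.4]
grip_width: 0.343
gripper_force: 59.6
```

send_rows([
  [0,0,0,0,0,0,0.15],
  [0,0,0,0,0,0,0.15],
  [0,0,0,0,0,0,0.15],
])

```text
time_s: 7.85
position: [0.4468, 0.3733, 0.0516]
ee_rot: [[-0.0, 1.0, 0.002], [1.0, 0.0, 0.002], [0.002, 0.002, -1.0]]
force: [-0.6, -0.9, 5.7]
grip_width: 0.347
gripper_force: 59.7
```

```bash
python3 st.py
```

```text
7.85 [0.4468 0.3733 0.0516] [[-0.0, 1.0, 0.002], [1.0, 0.0, 0.002], [0.002, 0.002, -1.0]] grip 0.347 59.672914682887495 [-0.6 -0.9  5.7]
shaker [-8.33 -0.88 -1.55]
redh [-13.63  13.17  -1.84]
vial [ 0.12 -0.23  0.16]
orh [-2.98 14.07 -0.12]
carton [-33.58   0.06  -1.19]
blueh [-38.43  14.41  -1.48]
white [-4.06 -0.36  0.45]
green [-31.16   0.15   2.61]
```

send_rows([
  [0,0,-1,0,0,0,0.15],
  [0,0,-2.5,0,0,0,0.15],
  [0,0,-4.5,0,0,0,0.15],
  [0,0,-5,0,0,0,0.15],
  [-0.4,1.8,-5,0,0,0,0.15],
  [-0.9,4,-5,0,0,0,0.15],
  [-1.4,6.5,-5,0,0,0,0.15],
  [-1.9,9,-5,0,0,0,0.15],
  [-2.4,11.4,-5,0,0,0,0.15],
  [-2.8,13.1,-5,0,0,0,0.15],
  [-3.0,14.1,-5,0,0,0,0.15],
  [-3.0,14.1,-5,0,0,0,0.15],
])

```text
time_s: 9.05
position: [0.5882, 0.3415, 0.0998]
ee_rot: [[0.002, 1.0, 0.0], [1.0, -0.002, -0.001], [-0.001, 0.0, -1.0]]
force: [-0.4, 0.5, -0.9]
grip_width: 0.349
gripper_force: 59.3
```

```bash
python3 st.py|sed -n '1p;5p'; python3 snap.py 3
```

```text
9.05 [0.5882 0.3415 0.0998] [[0.002, 1.0, 0.0], [1.0, -0.002, -0.001], [-0.001, 0.0, -1.0]] grip 0.349 59.31386928074062 [-0.4  0.5 -0.9]
orh [ 0.21 -0.08  4.68]
```

View pics/both3.png

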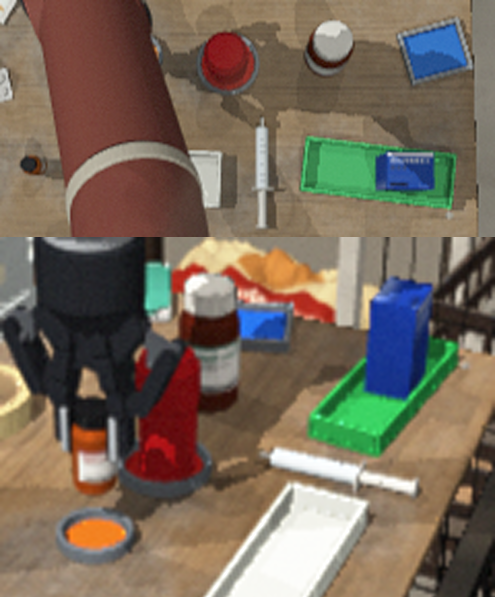

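The vial hangs upright at (95,465), right above the orange floor at (95,533). Lowering it now.

send_rows([
  [0.1,0,1.5,0,0,0,0.15],
  [0.1,0,3,0,0,0,0.15],
  [0.1,0,4,0,0,0,0.15],
  [0.1,0,4.6,0,0,0,0.15],
  [0.1,0,4.8,0,0,0,0.15],
  [0.1,0,4.8,0,0,0,0.15],
  [0.1,0,4.8,0,0,0,0.45],
  [0.1,0,4.8,0,0,0,0.7],
  [0.1,0,4.8,0,0,0,0.9],
  [0.1,0,4.8,0,0,0,0.9],
  [0.1,0,4.8,0,0,0,0.9],
])

```text
time_s: 10.25
position: [0.5873, 0.3437, 0.0524]
ee_rot: [[0.0, 1.0, 0.0], [1.0, -0.0, 0.0], [0.0, 0.0, -1.0]]
force: [0.0, 0.7, -0.3]
grip_width: 0.896
gripper_force: 0.0
```

send_rows([
  [0,0,-2,0,0,0,1],
  [0,0,-5,0,0,0,1],
  [0,0,-8.5,0,0,0,1],
  [0,0,-12,0,0,0,1],
  [-3,-3,-14,0,0,0,1],
  [-7,-6,-14,0,0,0,1],
  [-11,-9,-14,0,0,0,1],
  [-15,-12,-14,0,0,0,1],
  [-19,-14,-14,0,0,0,1],
  [-23,-14,-14,0,0,0,1],
  [-27,-14,-14,0,0,0,1],
  [-30.5,-14,-14,0,0,0,1],
])

```text
time_s: 11.45
position: [0.4471, 0.0366, 0.1928]
ee_rot: [[0.001, 1.0, 0.001], [1.0, -0.001, -0.0], [-0.0, 0.001, -1.0]]
force: [1.0, 0.5, -0.3]
grip_width: 1.001
gripper_force: 0.0
```

send_rows([
  [0,0,0,0,0,0,1],
  [0,0,0,0,0,0,1],
])

```text
time_s: 11.65
position: [0.4474, 0.0381, 0.1926]
ee_rot: [[0.002, 1.0, 0.001], [1.0, -0.002, 0.0], [0.0, 0.001, -1.0]]
force: [-0.0, -0.1, 0.2]
grip_width: 1.002
gripper_force: 0.0
```

```bash
python3 st.py; python3 snap.py 4
```

```text
11.65 [0.4474 0.0381 0.1926] [[0.002, 1.0, 0.001], [1.0, -0.002, 0.0], [0.0, 0.001, -1.0]] grip 1.002 0.0 [-0.  -0.1  0.2]
shaker [25.19 -1.01 12.57]
redh [19.92 13.05 12.27]
vial [33.64 -0.38 14.27]
orh [30.57 13.93 13.98]
carton [-0.06  0.   12.96]
blueh [-4.87 14.36 12.67]
white [29.46 -0.5  14.57]
green [ 2.36  0.08 16.76]
```

View pics/both4.png

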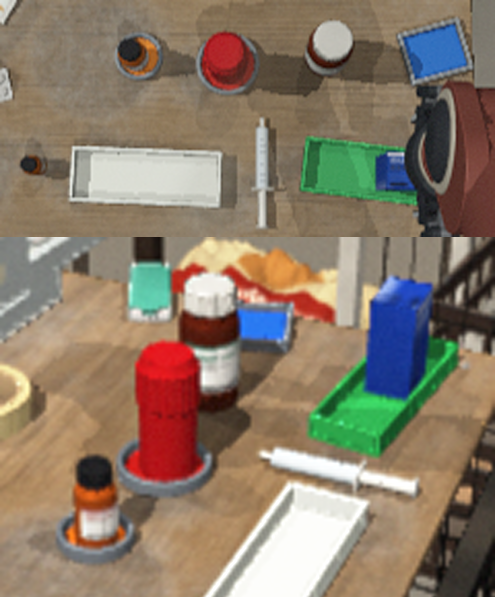

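Vial and shaker both stand in their holders (95,510 and 165,420). Next is the carton.

send_rows([
  [-0.1,0,2.5,0,0,0,1],
  [-0.1,0,5,0,0,0,1],
  [-0.1,0,7.5,0,0,0,1],
  [-0.1,0,10,0,0,0,1],
  [-0.1,0,12,0,0,0,1],
  [-0.1,0,12.9,0,0,0,1],
  [-0.1,0,12.9,0,0,0,1],
  [-0.1,0,12.9,0,0,0,0.6],
  [-0.1,0,12.9,0,0,0,0.2],
  [-0.1,0,12.9,0,0,0,0.2],
  [-0.1,0,12.9,0,0,0,0.2],
  [-0.1,0,12.9,0,0,0,0.2],
])

```text
time_s: 12.95
position: [0.4479, 0.0379, 0.0643]
ee_rot: [[-0.0, 1.0, 0.002], [1.0, 0.0, 0.001], [0.001, 0.002, -1.0]]
force: [0.2, 0.2, 6.4]
grip_width: 0.459
gripper_force: 60.1
```

send_rows([
  [0,0,0,0,0,0,0.2],
  [0,0,0,0,0,0,0.2],
])

```text
time_s: 13.15
position: [0.4479, 0.0379, 0.0643]
ee_rot: [[-0.0, 1.0, 0.002], [1.0, 0.0, 0.001], [0.001, 0.002, -1.0]]
force: [-0.8, 0.7, 6.9]
grip_width: 0.463
gripper_force: 60.1
```

```bash
python3 st.py|sed -n '1p;6,7p'
```

```text
13.15 [0.4479 0.0379 0.0643] [[-0.0, 1.0, 0.002], [1.0, 0.0, 0.001], [0.001, 0.002, -1.0]] grip 0.463 60.071364641189575 [-0.8  0.7  6.9]
carton [-0.04 -0.04  0.13]
blueh [-4.89 14.31 -0.15]
```

send_rows([
  [0,0,-1,0,0,0,0.2],
  [0,0,-2.5,0,0,0,0.2],
  [0,0,-4.5,0,0,0,0.2],
  [0,0,-6,0,0,0,0.2],
  [-0.6,1.8,-6,0,0,-0.04,0.2],
  [-1.4,4,-6,0,0,-0.09,0.2],
  [-2.2,6.5,-6,0,0,-0.14,0.2],
  [-3.1,9,-6,0,0,-0.19,0.2],
  [-3.9,11.4,-6,0,0,-0.23,0.2],
  [-4.5,13.1,-6,0,0,-0.26,0.2],
  [-4.9,14.3,-6,0,0,-0.26,0.2],
  [-4.9,14.3,-6,0,0,-0.26,0.2],
])

```text
time_s: 14.35
position: [0.5915, -0.0125, 0.1237]
ee_rot: [[-0.256, 0.967, 0.002], [0.967, 0.256, -0.001], [-0.002, 0.001, -1.0]]
force: [0.0, -0.2, -1.9]
grip_width: 0.463
gripper_force: 60.3
```

```bash
python3 st.py|sed -n '1p;7p'; python3 snap.py 5; python3 -c "
import cv2,numpy as np
f=np.load('pics/side5.npz')['color'][110:210,220:330,::-1];g=np.load('pics/top5.npz')['color'][140:250,275:385,::-1]
cv2.imwrite('pics/z5.png',np.hstack([cv2.resize(f,(396,396),interpolation=2),cv2.resize(g,(396,396),interpolation=2)]))"
```

```text
14.35 [ 0.5915 -0.0125  0.1237] [[-0.256, 0.967, 0.002], [0.967, 0.256, -0.001], [-0.002, 0.001, -1.0]] grip 0.463 60.312684774398804 [ 0.  -0.2 -1.9]
blueh [ 0.16 -0.02  5.77]
```

View pics/z5.png

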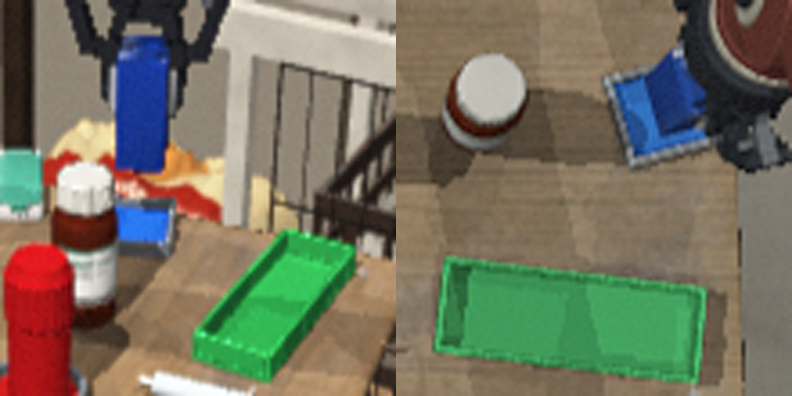

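The carton is upright and aligned with the blue holder to within a few degrees (right half, holder at 655,120). Lowering it.

send_rows([
  [0.1,0,1.5,0,0,0,0.2],
  [0.1,0,3,0,0,0,0.2],
  [0.1,0,4.3,0,0,0,0.2],
  [0.1,0,5.2,0,0,0,0.2],
  [0.1,0,5.7,0,0,0,0.2],
  [0.1,0,5.8,0,0,0,0.2],
  [0.1,0,5.8,0,0,0,0.2],
  [0.1,0,5.8,0,0,0,0.55],
  [0.1,0,5.8,0,0,0,0.8],
  [0.1,0,5.8,0,0,0,0.95],
  [0.1,0,5.8,0,0,0,0.95],
  [0.1,0,5.8,0,0,0,0.95],
])

```text
time_s: 15.65
position: [0.5901, -0.0103, 0.0655]
ee_rot: [[-0.257, 0.966, 0.0], [0.966, 0.257, 0.0], [-0.0, 0.0, -1.0]]
force: [0.0, -0.3, 0.2]
grip_width: 0.947
gripper_force: 0.0
```

```bash
python3 st.py|sed -n '1p;7p'
```

```text
15.65 [ 0.5901 -0.0103  0.0655] [[-0.257, 0.966, 0.0], [0.966, 0.257, 0.0], [-0.0, 0.0, -1.0]] grip 0.947 0.0 [ 0.  -0.3  0.2]
blueh [-0.09  0.07 -0.05]
```

send_rows([
  [0,0,-2,0,0,0,1],
  [0,0,-5,0,0,0,1],
  [0,0,-8.5,0,0,0,1],
  [0,0,-12,0,0,0,1],
  [0,0,-14,0,0,0,1],
  [1,-3,-14,0,0,0.08,1],
  [2,-6,-14,0,0,0.16,1],
  [3.5,-9,-14,0,0,0.24,1],
  [4.5,-11.5,-14,0,0,0.32,1],
  [5.5,-12.5,-14,0,0,0.38,1],
  [5.5,-12.5,-14,0,0,0.38,1],
])

```text
time_s: 16.75
position: [0.4531, 0.0116, 0.2054]
ee_rot: [[0.118, 0.993, -0.002], [0.993, -0.118, 0.001], [0.001, -0.002, -1.0]]
force: [0.5, 0.4, 0.4]
grip_width: 1.0
gripper_force: 0.0
```

```bash
python3 st.py; python3 snap.py 6;  python3 - <<'E'
from h import *
t,s=load("top6"),load("side6")
for n,f,b in(("top",t,(140,145,380,260)),("side",s,(180,140,330,290))):
  for k,lo,hi in(("green",(50,120,60),(75,255,255)),("white",(0,0,150),(179,50,255)),("blue",(105,130,60),(125,255,255))):
    for st,c,r in blobs(f,lo,hi,b,100): print(n,k,st,c.round(1),[np.round(v,1) for v in r])
E
```

```text
16.75 [0.4531 0.0116 0.2054] [[0.118, 0.993, -0.002], [0.993, -0.118, 0.001], [0.001, -0.002, -1.0]] grip 1.0 0.0 [0.5 0.4 0.4]
shaker [27.45 -4.76 13.87]
redh [23.85  9.82 13.54]
vial [35.92 -5.1  15.57]
orh [34.53  9.46 15.24]
carton [ 2.49 -0.83 14.24]
blueh [-0.63 13.99 13.91]
white [31.75 -4.74 15.87]
green [ 4.9  -1.02 18.04]
top green [286, 212, 72, 34, 1814] [320.8 228.4] [array([321.7, 228.3]), array([71.1, 26.6]), np.float64(6.8)]
top white [292, 155, 19, 19, 274] [300.9 163.7] [array([301. , 163.5]), array([17.7, 17.7]), np.float64(45.0)]
top white [262, 202, 8, 54, 244] [266.1 228.9] [array([265.5, 228.5]), array([53.,  7.]), np.float64(90.0)]
top white [173, 216, 75, 30, 1941] [211.  230.3] [array([209.8, 230.3]), array([73.5, 27.5]), np.float64(2.3)]
top blue [336, 157, 36, 26, 569] [352.6 169.7] [array([353.8, 168.7]), array([21.1, 33.2]), np.float64(76.0)]
side green [274, 168, 45, 39, 968] [295.8 186.4] [array([295.9, 185.9]), array([23.6, 50.1]), np.float64(41.2)]
side white [282, 140, 7, 27, 166] [284.7 152.2] [array([285., 153.]), array([26.,  6.]), np.float64(90.0)]
side white [236, 151, 15, 13, 173] [242.9 157.1] [array([243., 157.]), array([12., 14.]), np.float64(90.0)]
side white [239, 173, 12, 13, 117] [245.  178.9] [array([245. , 179.2]), array([11.6, 11.1]), np.float64(84.3)]
side white [259, 204, 48, 14, 251] [281.9 210.1] [array([282.3, 210.9]), array([47.8,  8.4]), np.float64(9.9)]
side white [238, 214, 54, 55, 1452] [265.1 240.5] [array([264.8, 238.8]), array([30.1, 60.2]), np.float64(31.6)]
side white [180, 273, 19, 17, 230] [188.6 280.6] [array([189., 281.]), array([16., 18.]), np.float64(90.0)]
side blue [252, 140, 15, 31, 412] [259.1 155.2] [array([259., 155.]), array([30., 14.]), np.float64(90.0)]
```

View pics/both6.png

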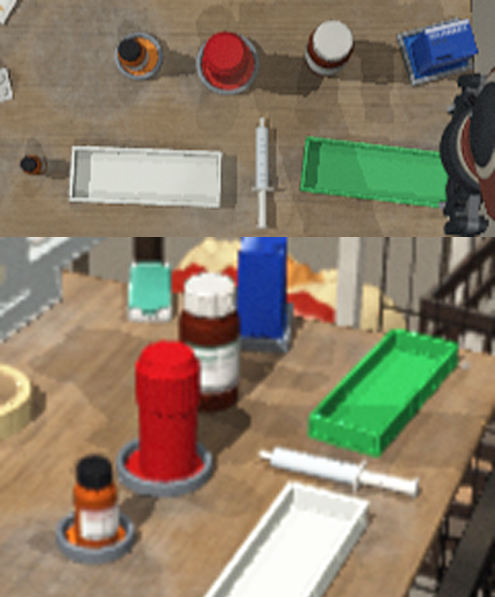

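All three medicines stand in their holders (bottom view: vial 95,510, shaker 165,420, carton 262,290). Next I re-measure both empty trays.

```bash
python3 - <<'E'
from h import *
for nm,k,lo,hi,b,bs in(("green",5,(45,90,40),(80,255,255),(280,205,375,255),(265,160,330,215)),("white",6,(0,0,120),(179,60,255),(165,210,250,250),(230,210,300,275))):
    t,s=load(f"top{k}"),load(f"side{k}")
    st,c,r=max(blobs(t,lo,hi,b,200),key=lambda x:x[0][4])
    P=np.array([onz(t,p,.022)[:2] for p in cv2.boxPoints(r)]);ctr=P.mean(0)
    e=sorted([P[1]-P[0],P[2]-P[1]],key=np.linalg.norm);v=e[1]*np.sign(e[1][1])
    print(nm,"ctr",ctr.round(4),"sides",[np.linalg.norm(q).round(4) for q in e],"yaw",np.degrees(np.arctan2(-v[0],v[1])).round(2))
    st2,c2,r2=max(blobs(s,lo,hi,bs,200),key=lambda x:x[0][4])
    h=cv2.cvtColor(s["color"],cv2.COLOR_RGB2HSV);m=cv2.inRange(h,np.array(lo),np.array(hi));q=np.zeros_like(m);q[bs[1]:bs[3],bs[0]:bs[2]]=m[bs[1]:bs[3],bs[0]:bs[2]]
    # +y end corners (extreme points of the mask): highest z check by two views
    ys,xs=np.nonzero(q);pt=np.c_[xs,ys]
    Lp=pt[np.argmin(xs)];Rp=pt[np.argmax(xs)]
    cs=cv2.boxPoints(r)
    for p in cs:
        for w in(Lp,Rp):
            X,g=tri(t,p,s,w)
            if g<.006: print("  corner",X.round(4),"gap",g.round(4))
E
python3 st.py|head -1
```

```text
green ctr [0.4479 0.0624] sides [np.float64(0.0657), np.float64(0.1782)] yaw -6.94
  corner [0.491  0.1463 0.0206] gap 0.0003
  corner [ 0.4068 -0.0197  0.0257] gap 0.004
white ctr [0.4387 0.3314] sides [np.float64(0.0767), np.float64(0.1875)] yaw -2.77
  corner [0.3948 0.2388 0.0471] gap 0.003
16.85 [0.4559 0.0107 0.2057] [[0.118, 0.993, 0.002], [0.993, -0.118, -0.0], [0.0, 0.002, -1.0]] grip 0.998 0.0 [ 0.5 -0.5 -0.6]
```

```bash
python3 - <<'E'
from h import *
s=load("side2");t=load("top6")
for p in((203,383),(345,411)):
    q=(179.5+p[0]/3.3,139.5+(p[1]-237)/3.3)
    for y in(.3767,.388):
        c,d=ray(s,q);X=c+d*(y-c[1])/d[1];print(p,X.round(4),"below TCP",round(.1892-X[2],4))
st,c,r=max(blobs(t,(0,0,150),(179,50,255),(165,210,258,250),200),key=lambda x:x[0][4])
P=np.array([onz(t,p,.022)[:2] for p in cv2.boxPoints(r)]);print("white",P.mean(0).round(4),P.round(4).tolist())
R=np.array([[.118,.993,0],[.993,-.118,0],[0,0,-1]])
from rig import env
print((R.T@(np.array([.448,.062,.02])-env.get_obs()["position"])*100).round(2))
E
```

```text
(203, 383) [0.4921 0.3767 0.1784] below TCP 0.0108
(203, 383) [0.4876 0.388  0.1855] below TCP 0.0037
(345, 411) [0.3956 0.3767 0.1801] below TCP 0.0091
(345, 411) [0.3924 0.388  0.1871] below TCP 0.0021
white [0.4435 0.3343] [[0.4141, 0.4234], [0.4801, 0.4223], [0.4728, 0.2446], [0.4071, 0.2471]]
[ 5.   -1.39 18.57]
```

send_rows([
  [1.5,-0.5,2,0,0,0,1],
  [3.5,-1,4,0,0,0,1],
  [5,-1.2,7,0,0,0,1],
  [5,-1.2,10,0,0,0,1],
  [5,-1.2,13,0,0,0,1],
  [5,-1.2,14,0,0,0,1],
  [5,-1.2,14,0,0,0,1],
  [5,-1.2,14,0,0,0,1],
])

```text
time_s: 17.65
position: [0.4503, 0.0614, 0.0659]
ee_rot: [[0.12, 0.993, 0.002], [0.993, -0.12, -0.0], [0.0, 0.002, -1.0]]
force: [0.2, -0.7, 0.7]
grip_width: 1.002
gripper_force: 0.0
```

```bash
sed -i 's/white=.*025)/white=(.4433,.3335,.039),green=(.448,.062,.017)/' st.py; python3 st.py|sed -n '1p;8,9p'
```

```text
17.65 [0.4503 0.0614 0.0659] [[0.12, 0.993, 0.002], [0.993, -0.12, -0.0], [0.0, 0.002, -1.0]] grip 1.002 0.0 [ 0.2 -0.7  0.7]
white [26.93 -3.97  2.69]
green [ 0.03 -0.24  4.89]
```

send_rows([
  [0,-0.2,1.5,0,0,0,1],
  [0,-0.2,3,0,0,0,1],
  [0,-0.2,4,0,0,0,1],
  [0,-0.2,4.7,0,0,0,1],
  [0,-0.2,4.9,0,0,0,1],
  [0,-0.2,4.9,0,0,0,1],
  [0,-0.2,4.9,0,0,0,0.8],
  [0,-0.2,4.9,0,0,0,0.5],
  [0,-0.2,4.9,0,0,0,0.5],
  [0,-0.2,4.9,0,0,0,0.5],
  [0,-0.2,4.9,0,0,0,0.5],
])

```text
time_s: 18.75
position: [0.4477, 0.062, 0.0171]
ee_rot: [[0.12, 0.993, 0.002], [0.993, -0.12, 0.0], [0.0, 0.002, -1.0]]
force: [-0.2, -1.1, 5.3]
grip_width: 0.737
gripper_force: 66.2
```

```bash
python3 st.py|sed -n '1p;8,9p'
```

```text
18.75 [0.4477 0.062  0.0171] [[0.12, 0.993, 0.002], [0.993, -0.12, 0.0], [0.0, 0.002, -1.0]] grip 0.737 66.21394090354443 [-0.2 -1.1  5.3]
white [26.91 -3.68 -2.19]
green [0.01 0.03 0.01]
```

send_rows([
  [0,0,-0.7,0,0,0,0.5],
  [0,0,-1.8,0,0,0,0.5],
  [0,0,-3.5,0,0,0,0.5],
  [0,0,-5.5,0,0,0,0.5],
  [0,0,-7,0,0,0,0.5],
  [0,0,-8,0,0,0,0.5],
  [1.5,-0.2,-8,0,0,0,0.5],
  [4,-0.5,-8,0,0,0,0.5],
  [7,-0.9,-8,0,0,-0.02,0.5],
  [10,-1.3,-8,0,0,-0.04,0.5],
  [13,-1.8,-8,0,0,-0.06,0.5],
  [16,-2.2,-8,0,0,-0.08,0.5],
])

```text
time_s: 19.95
position: [0.4438, 0.2246, 0.0965]
ee_rot: [[0.039, 0.999, -0.001], [0.999, -0.039, -0.0], [-0.0, -0.001, -1.0]]
force: [0.5, 0.1, -1.3]
grip_width: 0.738
gripper_force: 65.8
```

```bash
python3 st.py|sed -n '1p;8,9p'
```

```text
19.95 [0.4438 0.2246 0.0965] [[0.039, 0.999, -0.001], [0.999, -0.039, -0.0], [-0.0, -0.001, -1.0]] grip 0.738 65.76753839850426 [ 0.5  0.1 -1.3]
white [10.88 -0.47  5.75]
green [-16.23   1.06   7.96]
```

send_rows([
  [2.5,-0.1,0,0,0,0,0.5],
  [5,-0.2,0,0,0,0,0.5],
  [7.5,-0.3,0,0,0,0,0.5],
  [9.5,-0.4,0,0,0,0,0.5],
  [10.9,-0.4,0,0,0,0,0.5],
  [10.9,-0.4,1.5,0,0,0,0.5],
  [10.9,-0.4,2.5,0,0,0,0.5],
  [10.9,-0.4,2.5,0,0,0,0.5],
  [10.9,-0.4,2.5,0,0,0,0.5],
])

```text
time_s: 20.85
position: [0.4449, 0.3315, 0.0712]
ee_rot: [[0.041, 0.999, -0.001], [0.999, -0.041, -0.001], [-0.001, -0.001, -1.0]]
force: [0.7, 0.0, -0.6]
grip_width: 0.739
gripper_force: 65.9
```

```bash
python3 st.py|sed -n '1p;8p'; python3 snap.py 7
```

```text
20.85 [0.4449 0.3315 0.0712] [[0.041, 0.999, -0.001], [0.999, -0.041, -0.001], [-0.001, -0.001, -1.0]] grip 0.739 65.85703499615192 [ 0.7  0.  -0.6]
white [ 0.19 -0.17  3.22]
```

View pics/side7.png

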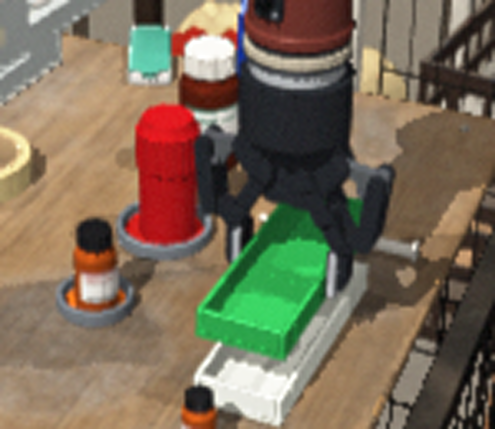

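The green tray hangs level above the white one (green front corner at 285,355, white one at 275,420). Lowering it.

send_rows([
  [0.1,-0.1,1,0,0,0,0.5],
  [0.1,-0.1,2,0,0,0,0.5],
  [0.1,-0.1,2.6,0,0,0,0.5],
  [0.1,-0.1,3.0,0,0,0,0.5],
  [0.1,-0.1,3.1,0,0,0,0.5],
  [0.1,-0.1,3.1,0,0,0,0.5],
])

```text
time_s: 21.55
position: [0.4439, 0.3335, 0.0401]
ee_rot: [[0.04, 0.999, -0.0], [0.999, -0.04, -0.0], [-0.0, -0.0, -1.0]]
force: [-1.1, 0.4, -1.0]
grip_width: 0.739
gripper_force: 65.9
```

```bash
python3 st.py|sed -n '1p;8p'; python3 snap.py 8; python3 -c "
import cv2,numpy as np
cv2.imwrite('pics/z8.png',cv2.resize(np.load('pics/side8.npz')['color'][190:290,220:320,::-1],(600,600),interpolation=2))"
```

```text
21.55 [0.4439 0.3335 0.0401] [[0.04, 0.999, -0.0], [0.999, -0.04, -0.0], [-0.0, -0.0, -1.0]] grip 0.739 65.85787687450647 [-1.1  0.4 -1. ]
white [-0.   -0.06  0.11]
```

View pics/z8.png

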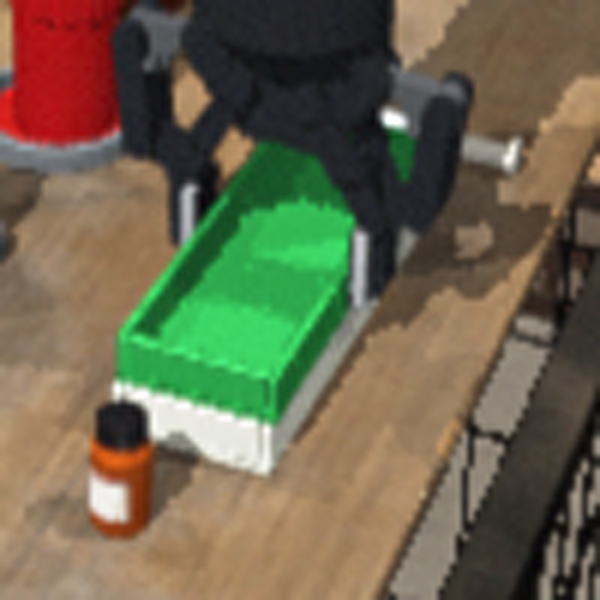

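The trays are aligned, with the corners coinciding at (272,417). I'll lower it the last 1 mm, release and withdraw.

send_rows([
  [0,0,0.1,0,0,0,0.5],
  [0,0,0.1,0,0,0,0.5],
  [0,0,0.1,0,0,0,0.8],
  [0,0,0.1,0,0,0,1],
  [0,0,0.1,0,0,0,1],
  [0,0,0.1,0,0,0,1],
  [0,0,-1.5,0,0,0,1],
  [0,0,-4,0,0,0,1],
  [0,0,-8,0,0,0,1],
  [0,0,-12,0,0,0,1],
  [0,0,-16,0,0,0,1],
  [0,0,-17,0,0,0,1],
])

```text
time_s: 22.85
position: [0.4461, 0.3346, 0.2151]
ee_rot: [[0.04, 0.999, 0.007], [0.999, -0.04, 0.006], [0.006, 0.007, -1.0]]
force: [1.1, 0.7, 0.1]
grip_width: 0.997
gripper_force: 0.0
```

send_rows([
  [-2,-0.5,-1,0,0,0,1],
  [-5,-0.5,-1,0,0,0,1],
  [-9,-0.5,-1,0,0,0,1],
  [-13,-0.5,-1,0,0,0,1],
  [-17,-0.5,-1,0,0,0,1],
  [-21,-0.5,-1,0,0,0,1],
  [-23,-0.5,-1,0,0,0,1],
  [-23,-0.5,-1,0,0,0,1],
  [-23,-0.5,-1,0,0,0,1],
])

```text
time_s: 23.75
position: [0.4295, 0.1044, 0.2201]
ee_rot: [[0.04, 0.999, -0.001], [0.999, -0.04, 0.001], [0.001, -0.001, -1.0]]
force: [0.5, 0.6, 0.4]
grip_width: 1.004
gripper_force: 0.0
```

```bash
python3 st.py|head -1; python3 snap.py 9; python3 - <<'E'
from h import *
t=load("top9")
for k,lo,hi,b,z in(("green",(45,90,40),(80,255,255),(165,200,262,255),.044),):
    st,c,r=max(blobs(t,lo,hi,b,200),key=lambda x:x[0][4])
    P=np.array([onz(t,p,z)[:2] for p in cv2.boxPoints(r)]);print(k,P.mean(0).round(4),P.round(4).tolist())
E
```

```text
23.75 [0.4295 0.1044 0.2201] [[0.04, 0.999, -0.001], [0.999, -0.04, 0.001], [0.001, -0.001, -1.0]] grip 1.004 0.0 [0.5 0.6 0.4]
green [0.4417 0.3336] [[0.4116, 0.4216], [0.4775, 0.4209], [0.4717, 0.2449], [0.4061, 0.2469]]
```

View pics/both9.png

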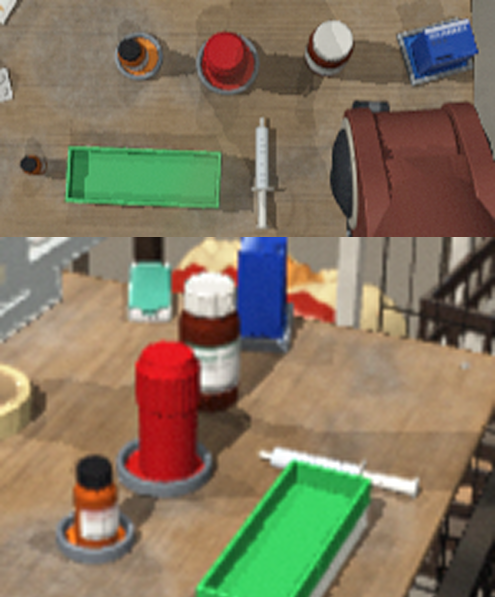

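The green tray lies squarely on the white one: centre (0.4417, 0.3336) against (0.4433, 0.3335), with matching yaw. All three medicines are in their holders and the bottle hasn't moved. Handing in.

```bash
python3 -c "
from rig import env
print(env.job_done())"
```

```text
the job is handed in; nothing more can be done
None
```

I handed the job in at about 24 s of the 96 s allowed: all three medicines stand upright in their holders, the green tray sits squarely on the white tray, and the brown bottle was not moved; no verdict was returned.

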